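# Grease the eyelet press with its hand pump

### The job

Give the eyelet press its grease: push the pump's black mushroom knob down with the fingertips, full stroke, and let it spring right back up, again and again until the red indicator pin pops fully out of the brass nut on the distributor block; then stop pumping and leave the knob up and free. Move the pin only by pumping, do not touch it, and leave the cutting weight, grease tin and eyelet tray where they are.

Things in the scene. Friction and masses are not known exactly. Their poses are not given: they have to be found in the camera images.
- knob_top (a point): highest point, on the axis, of the pump's black mushroom knob (55 mm across, gently domed, flange underside 16 mm below the top) on a vertical steel rod over a cast barrel. Up, it is 167 mm above the bench; it is pushed straight down 20 mm and a spring raises it again. The point moves with the knob; z is up.
- plunger (a joint): how far the knob is pushed down, m: 0 = up, 0.020 = bottom stop. It resists with about 5 N at the top, 14 to 18 N at the bottom; let go, it rises at once. Only the last 12 mm or so of a stroke feed grease, and only if the knob first came up to less than 3 mm; strokes of 18 mm or more feed a full shot.
- pin_tip (a point): centre of the upper end of the red indicator pin (9 mm across), upright in a brass hexagon nut on top of the steel distributor block, at x = 30, y = 82 mm in the frame of press. Pin in: 76 mm above the bench, 3 mm above the nut; fully out: 94 mm above the bench.
- indicator_pin (a joint): how far the indicator pin has come out, m: 0 = in, 0.018 = fully out. It starts in (under 0.003) and stays put between strokes. It creeps out by under 1 mm a stroke, 3 mm or so in all, and in the last stroke, when the knob nears the bottom, pops fully out at once. Three to eight full strokes are needed, the number is not known beforehand.
- press: the whole fixed machine on a steel base plate (x -100 to 120, y -68 to 278 mm, 12 mm thick). Origin on the bench under the pump's axis, x to the machine's back, y to its left, z up. Behind the pump a clear reservoir with a white cap (62 mm across, 128 mm high) centred at x = 55 mm; to the left the distributor block (66 x 34 mm, 60 mm high) centred at x = 30, y = 82 mm.
- press_head (a point): middle of the top of the green eyelet press on the same base plate, 277 mm above the bench, at x = 12, y = 200 mm in the frame of press, which it turns with. The press fills x -95 to 115, y 155 to 245 mm there (its eyelet drum to y = 272 mm); copper pipes rise beside it at y = 135 to 155 mm. A yellow switch box with a red button, 54 mm high, stands at x = -75, y = 118 mm.
- weight: loose lead cutting weight, dark block 100 x 70 x 42 mm with yellow spots and a brass bar handle up to 63 mm high, 2.2 kg; origin in the middle of its underside. A bystander.
- grease_tin: loose blue tin with a metal lid, 74 mm across, 58 mm high; origin in the middle of its underside. A bystander.
- eyelet_tray: loose orange open tray with brass eyelets, 100 x 80 x 30 mm; origin in the middle of its underside. A bystander.

How it is judged:
By the outcome, as a careful person would: the job done as asked, in the order asked, and still so for the second after the job is handed in, with the robot touching nothing.
It also fails if it takes over 58 s, if anything falls off the work surface, if the arm or the gripper's body presses on something with over 40 N, if the wrist force passes 120 N, or if a joint passes its speed limit or range.

### The arm

A 6-joint arm with a two-finger parallel gripper is mounted at the origin on the work surface. World frame = base frame: x ahead of the robot, y to its left, z up, the work surface at z = 0. Lengths are in m, angles in rad, forces in N, time in s.
With the tool pointing down it reaches from about 0.4 to 0.825 m from the base axis. Payload 7 kg.
Tool frame: the origin (TCP) lies at the very end of the fingers, on their centre line; the grasp point (between the pads) lies 19 mm behind it; z points along the fingers, x is the direction in which the jaws open and shut, and the axes are right-handed (so a half turn about z gives the same grasp; the last joint's range is limited). The gripper opens to 88 mm and grips with 3 to 60 N. Pads are 19 mm wide; open, the fingers measure 130 mm over their backs; the gripper's body (78 mm by 193 mm) begins 47 mm behind the grasp point.
Start: joints at [1.413, 0.359, 0.012, 0, -1.224, -0.288], TCP at [0.291, 0.609, 0.227] pointing down, gripper open.
Joint ranges: [-3.07, 3.07], [-1.43, 2.12], [-1.02, 1.25], [-3.03, 1.67], [-3.05, -0], [-3.03, 3.03]. Speed limits (rad/s): [2.39, 2.39, 3.01, 3.14, 3.14, 3.14].

### API

Orientations are given as [roll, pitch, yaw] about the fixed x, y, z axes, in that order (R = Rz(yaw) Ry(pitch) Rx(roll)).
In Python, from station import telemetry, grab_frame, arm, regions_of, pinpoint gives the robot as it stands. The module is installed in compiled form; this text tells all that it offers.
- The arm moves only by the shell command python3 -m inch 'ROWS' [FORCE]. ROWS is text: rows parted by semicolons, each of 7 numbers parted by spaces: the opening, from 0 (shut) to 1 (fully open), then the shift along the world's x, y, z in cm, then the turn, a rotation vector about the world's x, y, z in degrees. A call has 1 to 12 rows; each row is the pose to reach, as a shift and turn from the pose measured when the call began; what a row does not reach only later rows make up. A row lasts 1/8 s, in which the tool goes at most 62.5 mm and 10.7 degrees, less where a joint would pass 70% of its speed; a pose out of reach is approached as far as the arm can. A call with a gripper value outside its range is refused whole. The fingers move at their own pace and stop on an object; FORCE is the grip in N (left out, the last holds). Time passes only in rows, so rows that repeat a pose let the fingers close. It gives the time, the measured TCP pose, the force and the opening at its end, in the units of the state.
- telemetry.get_state(): the state, without advancing time (a new reading comes with each control period).
- grab_frame(name): name is "scene" or "top" or "wrist"; returns a dict with "pixels" (480x640x3 uint8, red, green, blue), "fx", "fy", "cx", "cy" (pixels), "R" (3x3) and "t" (3): a world point X has camera coordinates R X + t. Camera axes: x right, y down, z forward; pixel columns grow to the right and rows downward; lengths in m; the calibration is good to about 2 mm. A picture is of the moment at which its call begins. There is no depth.
- arm.job_done(): hands the job in, once; it reports no verdict.
Trained networks look in the newest picture that a camera, given by its name, has taken for a name from the list of things; names that differ only in an ending like _2 or _b are one class to them, and where a whole thing is asked for, a point or a joint stands for the part that bears it (a point fixed in the world has none). Each returns a list of dicts, best first, with "p" (0 to 1); they miss things now and then, are a little off and sometimes report something else, mostly with a low value. They report only what shows in the picture. A call takes as long as a camera call.
- regions_of(camera, name): "pixels" (480x640 bool, what is visible of it) and "bbox" ([left, top, right, bottom] in pixels, round what is visible of it).
- pinpoint(camera, name): "location" ([column, row] in pixels: a listed point, or the origin of a listed thing).
The state is a dict: "t": time; "q": joint angles; "qd": joint speeds; "joint_efforts": joint torques, N m; "eef_pos": TCP position; "ee_rot": TCP orientation; "force": force on the tool from outside, world axes, zero at the start; "moment": the same for the moment, N m; "width": finger opening in m.
Only numpy, scipy, OpenCV 4.12 (cv2) and the standard library are available. Lean on these libraries where they do the work, as an engineer would, in place of code of your own. Each camera call takes 0.05 s, during which the arm holds its last target. There are 200 camera calls.

## Working session

There is one attempt and no reset: what is moved stays moved. The work goes in short steps, Python scripts to look and compute and a shell command to move; the robot and the scene stay as the last step left them, time stands still between calls to the robot, and variables do not carry over. Pictures are saved under pics/ and viewed, about 8 in all and at most 12, crops included, and the job is handed in when it is done.

```bash
mkdir -p pics
cat > h.py <<'E'
import numpy as np,cv2
from station import telemetry,grab_frame,arm,regions_of,pinpoint
def ray(f,uv):
    d=np.array([(uv[0]-f["cx"])/f["fx"],(uv[1]-f["cy"])/f["fy"],1]);R=np.array(f["R"]);t=np.array(f["t"])
    return -R.T@t,R.T@d
def atz(f,uv,z):
    o,d=ray(f,uv);return o+d*(z-o[2])/d[2]
def tri(rs):
    A=0;b=0
    for o,d in rs:
        d=d/np.linalg.norm(d);P=np.eye(3)-np.outer(d,d);A=A+P;b=b+P@o
    return np.linalg.solve(A,b)
def save(f,n):cv2.imwrite("pics/"+n,f["pixels"][:,:,::-1])
E
python3 - <<'E'
from h import *
s=telemetry.get_state();print(s["t"],s["eef_pos"],s["ee_rot"],s["force"],s["width"])
Z=dict(knob_top=.167,pin_tip=.076,press_head=.277,press=0,weight=0,grease_tin=0,eyelet_tray=0)
F={c:grab_frame(c) for c in("scene","top","wrist")}
for c in F:save(F[c],c+"0.png")
for n,z in Z.items():
    rs=[]
    for c in F:
        L=pinpoint(c,n)
        for l in L[:2]:print(n,c,round(l["p"],2),np.round(l["location"]),np.round(atz(F[c],l["location"],z),3))
        if L and L[0]["p"]>.5:rs.append(ray(F[c],L[0]["location"]))
    if len(rs)>1:print("  tri",np.round(tri(rs),3))
im=np.vstack([np.hstack([cv2.resize(F[c]["pixels"],(400,300)) for c in("scene","top")]),np.hstack([cv2.resize(F["wrist"]["pixels"],(400,300)),np.zeros((300,400,3),np.uint8)])])
cv2.imwrite("pics/all0.png",im[:,:,::-1])
E
```

```text
0.0 [0.29087242 0.60854922 0.22561136] [-3.14141277e+00 -1.71141965e-03 -2.01671146e+00] [ 0.19641467 -0.19101779 -0.30862631] 0.08784127291074857
knob_top scene 0.94 [327. 205.] [0.493 0.149 0.167]
knob_top top 0.88 [258. 268.] [0.489 0.151 0.167]
  tri [0.49  0.152 0.164]
pin_tip top 0.3 [379. 266.] [ 0.49  -0.081  0.076]
press_head scene 0.8 [378. 117.] [0.498 0.357 0.277]
press_head top 0.81 [126. 264.] [0.5   0.348 0.277]
press_head top 0.4 [331. 294.] [0.452 0.023 0.277]
  tri [0.501 0.347 0.282]
press scene 0.94 [331. 265.] [0.501 0.148 0.   ]
press top 0.74 [268. 267.] [0.485 0.148 0.   ]
  tri [ 0.49   0.152 -0.009]
weight scene 0.68 [266. 332.] [ 0.494 -0.086  0.   ]
weight scene 0.2 [320. 316.] [0.564 0.008 0.   ]
weight top 0.67 [381. 265.] [ 0.49  -0.096  0.   ]
  tri [ 0.494 -0.093  0.007]
grease_tin scene 0.64 [319. 318.] [0.565 0.001 0.   ]
grease_tin scene 0.44 [270. 290.] [0.429 0.011 0.   ]
grease_tin top 0.95 [333. 231.] [0.564 0.007 0.   ]
  tri [ 0.563  0.006 -0.006]
eyelet_tray scene 0.86 [269. 290.] [0.427 0.012 0.   ]
eyelet_tray top 0.97 [332. 296.] [0.423 0.01  0.   ]
  tri [ 0.425  0.011 -0.001]
```

View pics/all0.png

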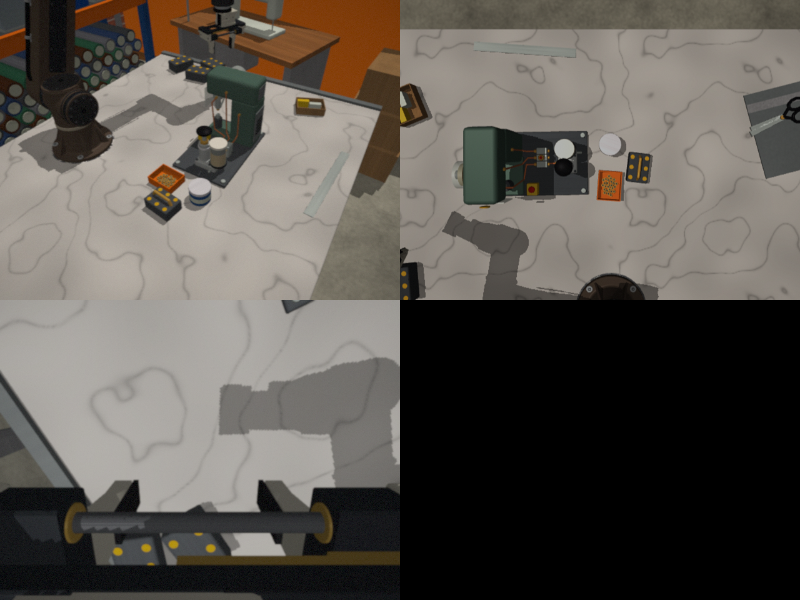

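The composite shows the press with its long side along world y. The knob is at scene (327,205) and top (258,268), and both give about (0.490, 0.151, 0.165). The press yaw is about 0–2°. I'll go over the press head with the fingers shut, then descend above the knob.

```bash
python3 -m inch '0 0 0 6 0 0 0; 0 0 0 12 0 0 0; 0 4 -4 12 0 0 -10; 0 8 -9 12 0 0 -20; 0 12 -14 12 0 0 -30; 0 14 -20 12 0 0 -40; 0 16 -26 12 0 0 -47; 0 18 -32 12 0 0 -47; 0 19 -38 12 0 0 -47; 0 19.9 -43 12 0 0 -47; 0 19.9 -45.8 12 0 0 -47; 0 19.9 -45.8 12 0 0 -47' 10
python3 -m inch '0 0 0 -5 0 0 0; 0 0 0 -10 0 0 0; 0 0 0 -13 0 0 0; 0 0 0 -13 0 0 0'
python3 - <<'E'
from h import *
s=telemetry.get_state();print(s["t"],s["eef_pos"],s["ee_rot"],s["force"],s["width"])
F={c:grab_frame(c) for c in("scene","top","wrist")}
for c in F:
  for n,z in(("knob_top",.167),("pin_tip",.076)):
    for l in pinpoint(c,n)[:2]:print(n,c,round(l["p"],2),np.round(l["location"]),np.round(atz(F[c],l["location"],z),3))
a=cv2.resize(F["scene"]["pixels"][130:280,230:430],(400,300));b=cv2.resize(F["top"]["pixels"][180:330,150:350],(400,300))
im=np.vstack([np.hstack([a,b]),np.hstack([cv2.resize(F["wrist"]["pixels"],(400,300)),np.zeros((300,400,3),np.uint8)])])
cv2.imwrite("pics/all1.png",im[:,:,::-1])
E
```

```text
t: 2.7
eef_pos: [0.49, 0.1491, 0.3472]
ee_rot: [3.141, 0.001, -2.839]
force: [0.3, 0.1, 0.8]
width: 0.0009
t: 3.2
eef_pos: [0.4888, 0.149, 0.2152]
ee_rot: [-3.141, -0.003, -2.839]
force: [0.0, -0.5, 0.1]
width: 0.0004
3.2 [0.48882839 0.14898226 0.21521697] [-3.14056504 -0.00334026 -2.83900764] [ 0.01146923 -0.48006918  0.14784751] 0.00041745144452601463
knob_top scene 0.75 [326. 204.] [0.491 0.153 0.167]
knob_top top 0.44 [258. 264.] [0.497 0.151 0.167]
knob_top wrist 0.66 [317. 262.] [0.492 0.148 0.167]
pin_tip wrist 0.62 [260. 302.] [0.518 0.231 0.076]
```

View pics/all1.png

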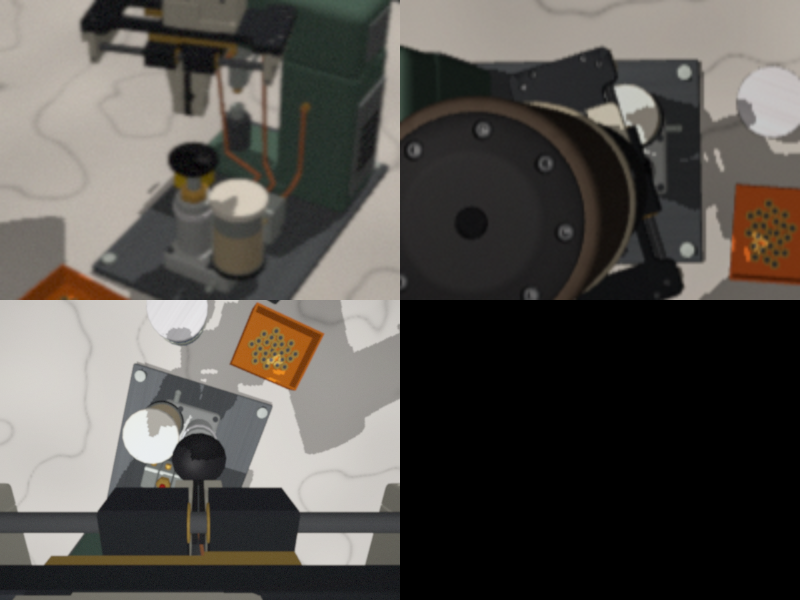

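The wrist view shows the fingers aligned above the knob, and the red pin is visible at wrist pixel (260,302). The pin's position (0.518, 0.231) fits the given geometry. Now the first stroke.

```bash
python3 -m inch '0 0.1 0.1 -3 0 0 0; 0 0.1 0.1 -4.6 0 0 0; 0 0.1 0.1 -5.6 0 0 0; 0 0.1 0.1 -6.4 0 0 0; 0 0.1 0.1 -6.8 0 0 0; 0 0.1 0.1 -6.8 0 0 0'
cat > look.py <<'E'
from h import *
import sys
f=grab_frame("wrist");save(f,sys.argv[1]+".png")
for n in("knob_top","pin_tip"):
  for l in pinpoint("wrist",n)[:1]:print(n,round(l["p"],2),np.round(l["location"],1))
for l in regions_of("wrist","indicator_pin")[:1]:print("pin",round(l["p"],2),l["bbox"],l["pixels"].sum())
p=f["pixels"].astype(int)[200:360,180:320];m=(p[...,0]>110)&(p[...,1]<60)&(p[...,2]<60)
ys,xs=np.nonzero(m);print("red",m.sum(),(xs.min()+180,xs.max()+180,ys.min()+200,ys.max()+200) if m.any() else "")
E
python3 look.py s1b
```

```text
t: 4.4
eef_pos: [0.4909, 0.15, 0.1509]
ee_rot: [3.141, 0.002, -2.839]
force: [-7.7, -0.5, 11.3]
width: 0.0003
knob_top 0.85 [316.3 301.2]
red 0
```

```bash
python3 -m inch '0 0 0 -0.4 0 0 0; 0 0 0 -0.7 0 0 0; 0 0 0 -0.7 0 0 0'
python3 -m inch '0 0 0 1 0 0 0; 0 0 0 2.5 0 0 0; 0 0 0 4.5 0 0 0; 0 0 0 6.8 0 0 0; 0 0 0 6.8 0 0 0'; python3 look.py s1
```

```text
t: 4.97
eef_pos: [0.491, 0.15, 0.147]
ee_rot: [-3.141, 0.003, -2.838]
force: [-13.2, -1.0, 25.5]
width: 0.0008
t: 5.6
eef_pos: [0.4922, 0.1506, 0.2171]
ee_rot: [3.141, 0.007, -2.838]
force: [0.7, 0.2, -0.7]
width: 0.0002
knob_top 0.66 [319.6 261.6]
pin_tip 0.58 [260.9 298.7]
red 36 (np.int64(257), np.int64(266), np.int64(295), np.int64(299))
```

```bash
python3 -m inch '0 -0.2 0 -4.4 0 0 0; 0 -0.2 0 -5.6 0 0 0; 0 -0.2 0 -6.6 0 0 0; 0 -0.2 0 -7.3 0 0 0; 0 -0.2 0 -7.4 0 0 0; 0 -0.2 0 -7.4 0 0 0'
python3 -m inch '0 0 0 1 0 0 0; 0 0 0 2.5 0 0 0; 0 0 0 4.5 0 0 0; 0 0 0 6.8 0 0 0; 0 0 0 6.8 0 0 0'; python3 look.py s2
python3 - <<'E'
from h import *
f=grab_frame("wrist")
for z in(.076,.079,.094):
  c=np.array(f["R"])@[.519,.232,z]+f["t"];print(z,c[0]/c[2]*f["fx"]+f["cx"],c[1]/c[2]*f["fy"]+f["cy"])
cv2.imwrite("pics/c2.png",cv2.resize(f["pixels"][230:350,200:360,::-1],(640,480)))
E
```

```text
t: 6.55
eef_pos: [0.4883, 0.1495, 0.1466]
ee_rot: [-3.14, 0.003, -2.836]
force: [-28.8, -0.8, 60.1]
width: 0.0006
t: 7.18
eef_pos: [0.4892, 0.1499, 0.2162]
ee_rot: [-3.14, 0.005, -2.836]
force: [0.8, 0.6, 0.4]
width: 0.0003
knob_top 0.68 [313.2 262.5]
pin_tip 0.42 [256.4 303. ]
pin 0.48 [257.8, 292.7, 259.7, 301.2] 30
red 28 (np.int64(254), np.int64(261), np.int64(295), np.int64(299))
0.076 254.80409946826214 304.7819064979579
0.079 254.2499956937691 306.3840676996514
0.094 251.326119661905 314.8382976696603
```

View pics/c2.png

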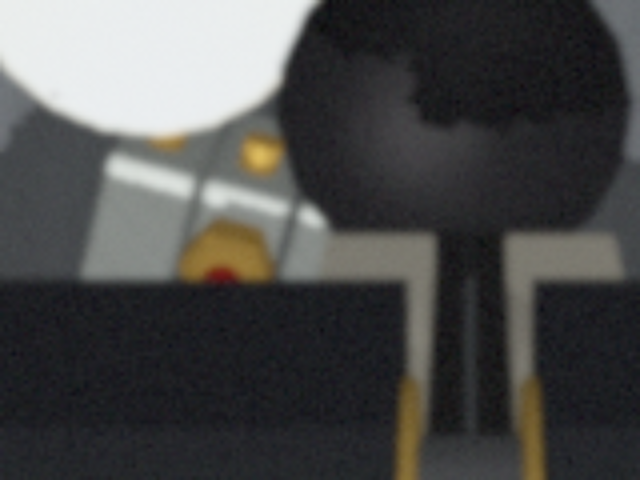

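The crop shows the brass nut with red at full-image (255,299), half hidden by the gripper body. After each stroke I'll move higher and left for a clear look, and I'll press less past the stop because that stroke reached 60 N.

```bash
python3 -m inch '0 0.1 0 -4.4 0 0 0; 0 0.1 0 -5.6 0 0 0; 0 0.1 0 -6.6 0 0 0; 0 0.1 0 -7.1 0 0 0; 0 0.1 0 -7.2 0 0 0; 0 0.1 0 -7.2 0 0 0'
python3 -m inch '0 0 0 1 0 0 0; 0 0 0 2.5 0 0 0; 0 0 0 5 0 0 0; 0 0 1.5 9 0 0 0; 0 0 3 12 0 0 0;0 0 3 12 0 0 0'; python3 look.py s3
python3 - <<'E'
from h import *
f=grab_frame("wrist")
for z in(.076,.079,.094):
  c=np.array(f["R"])@[.519,.232,z]+f["t"];print(z,c[0]/c[2]*f["fx"]+f["cx"],c[1]/c[2]*f["fy"]+f["cy"])
cv2.imwrite("pics/c3.png",cv2.resize(f["pixels"][190:310,200:360,::-1],(640,480)))
E
```

```text
t: 8.18
eef_pos: [0.4888, 0.149, 0.1468]
ee_rot: [-3.139, 0.003, -2.834]
force: [-21.2, -1.5, 46.8]
width: 0.0003
t: 8.93
eef_pos: [0.4897, 0.1802, 0.2692]
ee_rot: [-3.139, 0.006, -2.833]
force: [-0.4, -0.2, -1.6]
width: 0.0008
knob_top 0.72 [326.9 198.1]
pin_tip 0.51 [274.7 250.3]
red 46 (np.int64(271), np.int64(277), np.int64(246), np.int64(253))
0.076 270.8931529143048 254.99248793699743
0.079 270.5300648520112 256.0195306376635
0.094 268.6258841975601 261.40575796100234
```

View pics/c3.png

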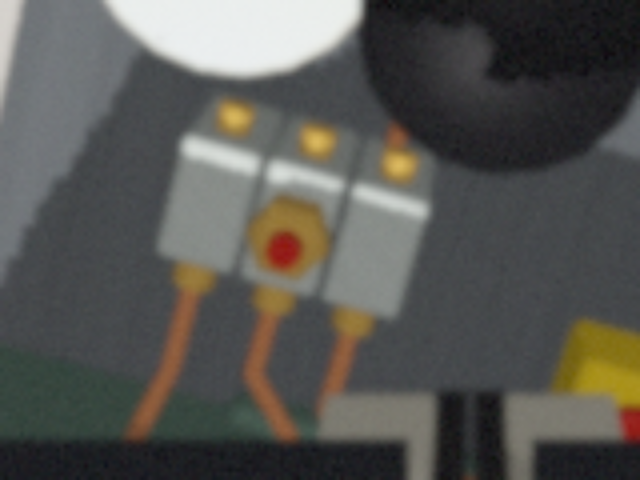

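The view is clear: the nut is centred at full-image (272,248) with a short red pin at (271,252), so it is not popped. Fully out, the red should stretch about 6 px further down. Continuing.

```bash
python3 -m inch '0 0 -3 -4 0 0 0; 0 0 -3 -9.4 0 0 0; 0 0 -3 -10.8 0 0 0; 0 0 -3 -11.8 0 0 0; 0 0 -3 -12.4 0 0 0; 0 0 -3 -12.5 0 0 0; 0 0 -3 -12.5 0 0 0'
python3 -m inch '0 0 0 1 0 0 0; 0 0 0 2.5 0 0 0; 0 0 0 5 0 0 0; 0 0 1.5 9 0 0 0; 0 0 3 12.2 0 0 0;0 0 3 12.2 0 0 0'; python3 look.py s4
```

```text
t: 10.05
eef_pos: [0.4869, 0.1466, 0.1466]
ee_rot: [-3.135, -0.001, -2.833]
force: [-28.7, -7.2, 56.1]
width: 0.0006
t: 10.8
eef_pos: [0.4882, 0.178, 0.2717]
ee_rot: [-3.136, 0.003, -2.832]
force: [-0.3, 0.0, -0.9]
width: 0.0002
knob_top 0.62 [325.6 198.5]
pin_tip 0.48 [270.5 256.6]
red 47 (np.int64(268), np.int64(275), np.int64(247), np.int64(254))
```

```bash
python3 -m inch '0 0.2 -2.7 -4 0 0 0; 0 0.2 -2.7 -9.6 0 0 0; 0 0.2 -2.7 -11 0 0 0; 0 0.2 -2.7 -12 0 0 0; 0 0.2 -2.7 -12.6 0 0 0; 0 0.2 -2.7 -12.7 0 0 0; 0 0.2 -2.7 -12.7 0 0 0'
python3 -m inch '0 0 0 1 0 0 0; 0 0 0 2.5 0 0 0; 0 0 0 5 0 0 0; 0 0 1.5 9 0 0 0; 0 0 3 12.2 0 0 0;0 0 3 12.2 0 0 0'; python3 look.py s5
```

```text
t: 11.88
eef_pos: [0.487, 0.1472, 0.1466]
ee_rot: [-3.131, -0.005, -2.832]
force: [-29.2, -6.0, 57.1]
width: 0.0006
t: 12.62
eef_pos: [0.4882, 0.1786, 0.2716]
ee_rot: [-3.132, -0.001, -2.83]
force: [-0.2, -0.3, -1.0]
width: 0.0006
knob_top 0.86 [324.5 201.4]
pin_tip 0.41 [269.7 253.4]
pin 0.45 [269.1, 243.1, 276.3, 257.7] 76
red 49 (np.int64(268), np.int64(274), np.int64(247), np.int64(255))
```

```bash
python3 -m inch '0 0.3 -2.7 -4 -0.6 0 0; 0 0.3 -2.7 -9.6 -0.6 0 0; 0 0.3 -2.7 -11 -0.6 0 0; 0 0.3 -2.7 -12 -0.6 0 0; 0 0.3 -2.7 -12.5 -0.6 0 0; 0 0.3 -2.7 -12.7 -0.6 0 0; 0 0.3 -2.7 -12.7 -0.6 0 0'
python3 -m inch '0 0 0 1 0 0 0; 0 0 0 2.5 0 0 0; 0 0 0 5 0 0 0; 0 0 1.5 9 0 0 0; 0 0 3 12.2 0 0 0;0 0 3 12.2 0 0 0'; python3 look.py s6
python3 - <<'E'
import cv2,numpy as np
L=[cv2.resize(cv2.imread(f"pics/s{i}.png")[210:290,240:320],(390,390),interpolation=cv2.INTER_CUBIC) for i in(5,6)]
cv2.imwrite("pics/c56.png",np.hstack(L))
E
```

```text
t: 13.7
eef_pos: [0.488, 0.1478, 0.1466]
ee_rot: [-3.118, -0.013, -2.83]
force: [-29.0, -4.6, 56.8]
width: 0.0004
t: 14.45
eef_pos: [0.4892, 0.1792, 0.2716]
ee_rot: [-3.119, -0.009, -2.829]
force: [0.2, -0.2, -1.4]
width: 0.0007
knob_top 0.57 [323.6 201. ]
pin_tip 0.47 [424.7  66. ]
pin 0.43 [268.3, 247.9, 276.3, 265.1] 124
red 56 (np.int64(266), np.int64(274), np.int64(250), np.int64(262))
```

View pics/c56.png

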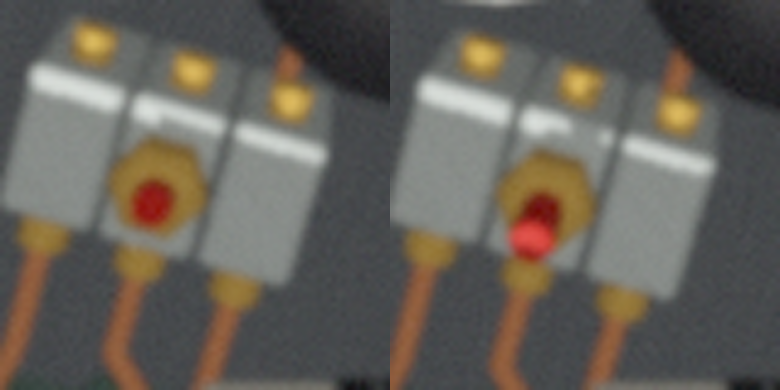

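The pin has popped: in the right-hand view it stands well out of the nut, with a bright tip at about full-image (269,258). I'll check that the knob is up and the bystanders unmoved, then hand in.

```bash
python3 -m inch '0 0 0 3 0 0 0; 0 0 0 5 0 0 0; 0 0 0 5 0 0 0; 0 0 0 5 0 0 0'
python3 - <<'E'
from h import *
f=grab_frame("scene");grab_frame("top");fw=grab_frame("wrist")
for n,z in dict(knob_top=.167,weight=0,grease_tin=0,eyelet_tray=0).items():
  for c in("scene","top"):
    F=f if c=="scene" else None
    for l in pinpoint(c,n)[:1]:print(n,c,round(l["p"],2),np.round(l["location"]))
old=cv2.imread("pics/scene0.png")
L=[cv2.resize(i[150:350,220:420],(390,390)) for i in(old,f["pixels"][...,::-1])]
cv2.imwrite("pics/end.png",np.hstack(L));save(fw,"endw.png")
s=telemetry.get_state();print(s["t"],s["eef_pos"],s["force"])
E
```

```text
t: 15.15
eef_pos: [0.4869, 0.1769, 0.3165]
ee_rot: [-3.117, -0.017, -2.831]
force: [-0.0, -0.0, 0.1]
width: 0.0003
knob_top scene 0.88 [328. 205.]
knob_top top 0.84 [260. 267.]
weight scene 0.64 [266. 329.]
weight top 0.97 [378. 264.]
grease_tin scene 0.97 [321. 318.]
grease_tin top 0.92 [333. 230.]
eyelet_tray scene 0.72 [270. 287.]
eyelet_tray top 0.63 [332. 293.]
15.7 [0.48744282 0.17729714 0.31770826] [-0.03435482 -0.89669978  0.7953536 ]
```

View pics/end.png

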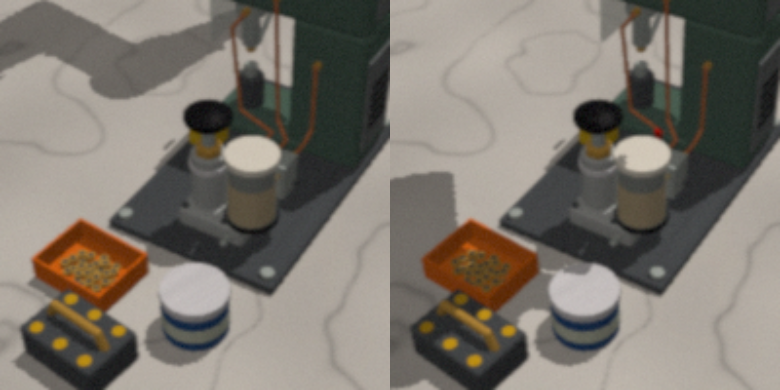

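The before and after views match: the knob is up at (328,205) and the bystanders haven't moved. The red pin tip now shows above the reservoir cap at crop (657,132).

```bash
python3 -c "from station import arm;print(arm.job_done())"
```

```text
the job is handed in; nothing more can be done
None
```

I pumped the knob six full strokes with the closed fingertips, each down to the bottom stop at about 147 mm. I lifted fully clear and checked the pin after every stroke, and after the sixth it popped out, so I stopped and handed in at about 15.7 s.

- **Pin:** after the sixth stroke the wrist view shows it standing well out of the nut, and the scene view now shows its red tip above the reservoir cap. I judged "fully out" from the pictures; I did not measure its height. The network's pin point on that last frame was wrong (424,66), so I went by the red pixels and the picture instead.
- **Knob:** it is back up, at the same place in the scene picture as at the start to within 1 px. The arm is clear of it, about 150 mm above, with no contact force.
- **Bystanders:** the cutting weight, grease tin and eyelet tray look unmoved, with network points within about 3 px of the start.
- **Forces:** pressing past the bottom stop took up to about 60 N vertically and 29 N sideways. That is more than I intended, but well under the 120 N wrist limit.

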